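Push a spoiled garlic bulb through the caddy's spring flap

TASK

The garlic bulb on the ledge of the scrap caddy has gone bad. Push the caddy's self-closing flap open with one finger and, while that finger holds it open, push the bulb along the ledge with the other finger until it drops through into the caddy; then draw the fingers out so that the flap springs shut. Only push the bulb, gently: do not pinch it or lift it off the ledge, and leave the jar, the tin and the onion beside the caddy as they stand.

Things in the scene. Friction and masses are not known exactly. Their poses are not given: they have to be found in the camera images.
- caddy: White scrap caddy, fixed, hollow, 336 long (x) x 176 wide (y). Its x points from its front end (toward the robot) to its back, z up. Origin: on the worktop (z = 0) under ledge_edge. Ledge from x = -158 to 0, mouth with flap from x = 0 to 130. Cheeks at y = +-84 slope up beside the flap to 45 above the ledge, a hood at x = 134 to 176 is 42 above it; over ledge and mouth all is free.
- flap_panel: Flap: dark steel sheet 4 mm thick, 150 wide (y), 135 long. Origin on its hinge axis (along the caddy's y, x = 130, 36 mm above the ledge), at the end far from the robot. Shut, it slopes from there down to its free edge, 3 mm lower than the ledge and 2 mm past its inner edge. It opens inward: the free edge swings down, then away from the robot.
- flap (a joint): Flap angle, rad: 0 shut, up to 1.0 open. A spring shuts it; the bulb's weight does not open it. A fingertip 6 mm above ledge height moving in the caddy's +x pushes it open ahead of itself, with about 1 N at the free edge, up to about 8 N near the hinge. With that finger's far face at x = 110 to 118 it is open by 0.5 to 0.7 and the bulb can fall in behind the finger.
- ledge_edge (a point): Middle of the inner edge of the caddy's steel ledge, on its top face, 160 mm above the worktop. The ledge is flat, 162 wide, with side upstands 11 mm high at y = +-84.
- flap_edge (a point): Middle of the flap's free edge. Under the flap is the hollow, its floor 6 mm above the worktop.
- garlic: Garlic bulb, pale, about 60 mm across and 58 tall (39 g), standing loose on the ledge. Origin: centre of its underside.
- garlic_mid (a point): Centre of the garlic bulb, 29 mm above its underside.
- jam_jar: Bystander: jam jar, 68 across, 84 tall, on the worktop beside the caddy. Origin: centre of its underside.
- onion: Bystander: brown onion, 75 across, 77 tall, on the worktop beside the caddy. Origin: centre of its underside.
- tomato_tin: Bystander: low tin, 75 across, 58 tall, on the worktop beside the caddy. Origin: centre of its underside.
Mind the look-alikes: they are no part of the job. Leave any red or turquoise look-alike of the garlic alone.

How it is judged:
On the way, in this order (a step that is already met when the one before it is completed fails the run):
1. a finger pushes the flap open (more than 0.1 rad) while the bulb is still on the ledge (value of joint flap above 0.1 rad and contact force between the fingers and flap_panel above 0.3 N and z of garlic_mid in the frame of caddy above 0.17 m), for 0.05 s.
2. the bulb has dropped through while a finger still holds the flap open (value of joint flap above 0.3 rad and contact force between the fingers and flap_panel above 0.3 N and x of garlic_mid in the frame of caddy between -0.155 and 0.17 m and y of garlic_mid in the frame of caddy between -0.08 and 0.08 m and z of garlic_mid in the frame of caddy below 0.09 m), for 0.05 s.
At the end, for the whole second after the job is handed in: The bulb lies at rest inside the caddy (its centre within the walls and less than 90 mm above the worktop) and the flap is shut (within 0.06 rad) (x of garlic_mid in the frame of caddy between -0.155 and 0.17 m and y of garlic_mid in the frame of caddy between -0.08 and 0.08 m and z of garlic_mid in the frame of caddy below 0.09 m and linear speed of garlic below 0.05 m/s and value of joint flap below 0.06 rad); the robot touches nothing.
It fails at once if the bulb was lifted off the ledge (its centre rose by more than 25 mm) (height (world z) of garlic_mid above 0.214 m).
It fails at once if the bulb was pinched or pressed with more than 12 N (contact force between the fingers and garlic above 12 N).
It fails at once if a bystander was moved by more than 20 mm (distance of any of jam_jar, onion, tomato_tin from where it was at the start of the episode above 0.02 m).
It also fails if it takes over 40 s, if anything falls off the work surface, if the arm or the gripper's body presses on something with over 40 N, if the wrist force passes 120 N, or if a joint passes its speed limit or range.

ROBOT

A 6-joint arm with a two-finger parallel gripper is mounted at the origin on a cart in front of the work surface, level with it; the furniture and walls round the work are solid. World frame = base frame: x ahead of the robot, y to its left, z up, the work surface at z = 0. Lengths are in m, angles in rad, forces in N, time in s.
With the tool pointing down it reaches from about 0.275 to 0.825 m from the base axis. Payload 4.9 kg.
Tool frame: the origin (TCP) lies on the centre line of the jaws, within the pads' length; the fingertips stand manip.tcp_to_tips ahead of it and the grasp point (between the pads) lies 8 mm behind it (manip.tcp_to_tips is the distance from the TCP to the fingertips, in m); z points along the fingers, y is the line along which they close (so a half turn about z gives the same grasp; the last joint's range is limited). The gripper opens to 85 mm and grips with 20 to 120 N. Pads are 22 mm wide; open, the fingers measure 114 mm over their backs; the gripper's body (76 mm by 85 mm) begins 54 mm behind the grasp point. The pads swing forward as they close: fully open they stand 13 mm farther back than shut.
Start: joints at [1.083, 0.326, -0.193, 1.052, 0, 1.437], TCP at [0.191, 0.516, 0.242] pointing down, gripper open.
Joint ranges: [-2.65, 2.65], [-0.97, 1.79], [-1.3, 1.35], [-1.93, 2.1], [-1.47, 1.37], [-3.14, 3.14]. Speed limits (rad/s): [2.57, 2.57, 3.14, 3.14, 3.14, 3.14].

INTERFACE

Orientations are given as a unit quaternion [w, x, y, z].
In Python, from plant import manip gives the robot as it stands.
- The arm moves only by the tool move_arm, never from a script. Its argument "commands" is a list that holds one entry, the list of rows, each a list of 6 numbers: the shift along the tool's x, y, z in m, then the turn, a rotation vector about the tool's x, y, z in degrees. In form: [[[x, y, z, rx, ry, rz], ...]]. A call has 1 to 8 rows; each row is the pose to reach, as a shift and turn from the pose commanded when the call began, along the tool's axes at that moment; what a row does not reach only later rows make up. A row lasts 1/12 s, in which the tool goes at most 41.7 mm and 7.16 degrees, less where a joint would pass 70% of its speed; a pose out of reach is approached as far as the arm can. A call with a gripper value outside its range is refused whole. "grip" is the finger opening in m, from 0 to 0.0854, set as the call begins (left out, the last holds). The fingers move at their own pace and stop on an object; the grip force is fixed at half the most. Time passes only in rows, so rows that repeat a pose let the fingers close. It gives the time, the measured TCP pose, the force, the opening and the grip force at its end, in the units of the state.
- manip.observe(): the state, without advancing time (a new reading comes with each control period).
- manip.get_image(name): name is "side" or "top"; returns a dict with "color" (400x640x3 uint8, red, green, blue), "depth" (400x640 float32, m along the optical axis (not along the pixel's ray), 0 where there is no reading), "fx", "fy", "cx", "cy" (pixels), "cam_to_world" (4x4, takes a point from camera to world coordinates). Camera axes: x right, y down, z forward; pixel columns grow to the right and rows downward; lengths in m; the calibration is good to about 2 mm. A picture is of the moment at which its call begins.
- manip.job_done(): hands the job in; it is judged then, once.
The state is a dict: "time": time; "joint_pos": joint angles; "qvel": joint speeds; "joint_torque": joint torques, N m; "tcp_pos": TCP position; "orientation": TCP orientation; "ft_force": force on the tool from outside, world axes, zero at the start; "torque": the same for the moment, N m; "gripper_width": finger opening in m; "grip_force": force on a finger pad.
Only numpy, scipy, OpenCV 4.12 (cv2) and the standard library are available. Lean on these libraries where they do the work, as an engineer would, in place of code of your own. Each camera call takes 0.05 s, during which the arm holds its last target. There are 200 camera calls.

## Working session

There is one attempt and no reset: what is moved stays moved. The work goes in short steps, Python scripts to look and compute and a tool call to move; the robot and the scene stay as the last step left them, time stands still between calls to the robot, and variables do not carry over. Pictures are saved under pics/ and viewed, at most 10 in all, crops included, and the job is handed in when it is done.

Besides the shell and the picture viewer there is one more tool, called after "Call:" by a JSON object that holds its "api" and its "payload", one argument or row to a line. move_arm: Moves the arm, as the interface text tells. Its arguments: {"type":"object","properties":{"commands":{"type":"array"},"grip":{"type":"number"}},"required":["commands"]}

```bash
mkdir -p pics; ls
python3 - <<'E'
from plant import manip
import cv2,numpy as np
print(manip.observe()); print(manip.tcp_to_tips)
for n in("side","top"):
    d=manip.get_image(n); cv2.imwrite(f"pics/{n}0.png",d["color"][:,:,::-1]); np.savez(f"{n}0.npz",**d)
    print(n,d["fx"],d["fy"],d["cx"],d["cy"],np.round(d["cam_to_world"],3).tolist())
E
```

```text
pics
{'time': 0.0, 'joint_pos': array([ 1.08275625e+00,  3.26967329e-01, -1.93603124e-01,  1.05198127e+00,
       -9.03804649e-06,  1.43662771e+00]), 'qvel': array([ 0.00049025, -0.001542  , -0.00082259,  0.0001544 ,  0.00056281,
        0.00113105]), 'joint_torque': array([-1.03830935e-03, -4.43405128e+01,  2.62436038e+01,  1.55509851e-02,
       -3.02904928e-04,  7.27289631e-06]), 'tcp_pos': array([0.19029971, 0.51542434, 0.24148174]), 'orientation': array([-2.64369726e-04,  1.76013903e-01,  9.84387289e-01, -8.36946967e-04]), 'ft_force': array([-0.42577905,  0.12921812,  0.23081224]), 'torque': array([ 0.03876654, -0.00079092,  0.01654444]), 'grip_force': 0.0, 'gripper_width': 0.08531456562314155}
0.011
side 448.2981531827455 448.2981531827455 317.6458108533724 193.1106527988507 [[0.972, 0.194, -0.136, 0.66], [0.237, -0.819, 0.523, -0.494], [-0.01, -0.541, -0.841, 1.093], [0.0, 0.0, 0.0, 1.0]]
top 500.9024165374969 500.9024165374969 316.7913148555427 196.41286558145327 [[0.412, -0.88, 0.238, 0.16], [-0.911, -0.396, 0.112, -0.079], [-0.004, -0.263, -0.965, 1.525], [0.0, 0.0, 0.0, 1.0]]
```

View pics/side0.png

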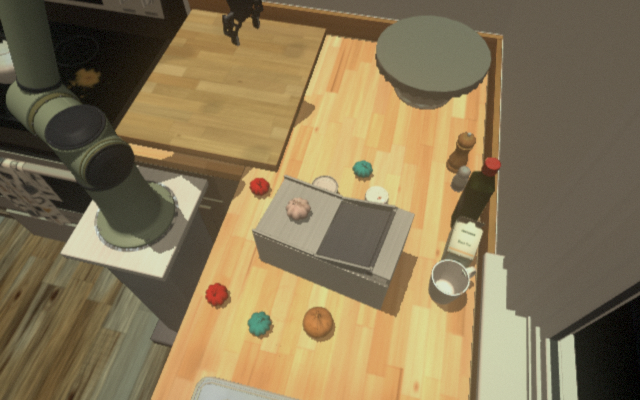

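View pics/top0.png

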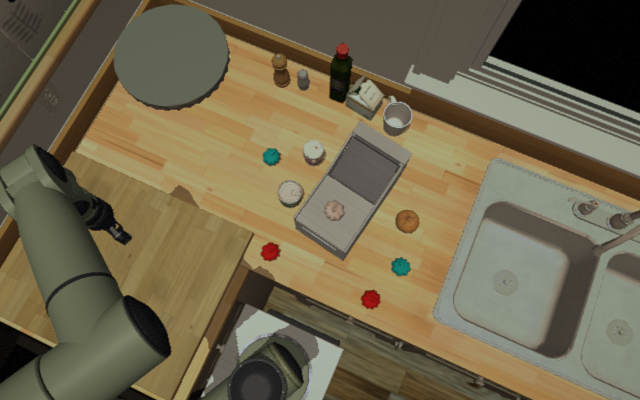

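The side view shows the caddy with its front end left at about (270,225) and its hood right at about (400,240). The garlic is on the ledge at (297,209), the flap is at (355,235), and the onion is at (318,322). In the top view the garlic is at (334,210), the ledge front at about (320,240), the hood at (385,140), the jar and tin at (290,192) and (313,152), and the onion at (407,221).

```bash
cat > h.py <<'E'
import numpy as np,cv2
def pts(d):
    z=d["depth"]; v,u=np.mgrid[:z.shape[0],:z.shape[1]]
    P=np.stack([(u-d["cx"])/d["fx"]*z,(v-d["cy"])/d["fy"]*z,z],-1)
    T=d["cam_to_world"]; P=P@T[:3,:3].T+T[:3,3]; P[z<=0]=np.nan
    return P
E
python3 - <<'E'
from h import *
for n,box in(("side",(250,415,175,310)),("top",(280,425,110,265))):
    d=np.load(n+"0.npz"); P=pts(d); u0,u1,v0,v1=box
    Q=P[v0:v1,u0:u1]; C=d["color"][v0:v1,u0:u1].astype(int)
    m=(Q[...,2]>.145)&(Q[...,2]<.225)
    m=cv2.morphologyEx(m.astype(np.uint8),cv2.MORPH_OPEN,np.ones((3,3)))
    k,l,s,c=cv2.connectedComponentsWithStats(m); m=l==1+np.argmax(s[1:,4])
    r=cv2.minAreaRect((Q[m][:,:2]*1000).astype(np.float32)); print(n,r,cv2.boxPoints(r).round().tolist())
    g=m&(C[...,0]-C[...,2]>45)&(Q[...,2]>.17)
    print("garlic px",g.sum(),np.nanmedian(Q[g],0),np.nanmin(Q[g],0),np.nanmax(Q[g],0))
    lowz=m&(Q[...,2]<.17); print("ledge z",np.nanmedian(Q[lowz][:,2]))
    for nm,(a,b) in dict(side=dict(onion=(318,322),j1=(325,186),j2=(376,196)),top=dict(onion=(407,221),j1=(290,192),j2=(313,152)))[n].items():
        print(nm,P[b-4:b+5,a-4:a+5].reshape(-1,3).mean(0).round(3))
E
```

```text
side ((563.550048828125, -0.0945587158203125), (179.07640075683594, 336.0633850097656), 79.80972290039062) [[382.0, -58.0], [713.0, -118.0], [745.0, 58.0], [414.0, 118.0]]
garlic px 350 [0.47803236 0.01403254 0.19936624] [ 0.38714605 -0.05166763  0.17014444] [0.74247513 0.11410032 0.21977714]
ledge z 0.16062491177958554
onion [ 0.577 -0.196  0.061]
j1 [0.508 0.169 0.072]
j2 [0.649 0.161 0.084]
top ((562.16552734375, 0.28220367431640625), (176.4708251953125, 336.9300842285156), 79.77483367919922) [[381.0, -57.0], [712.0, -116.0], [744.0, 57.0], [412.0, 117.0]]
garlic px 11 [0.67350079 0.0678005  0.19844897] [0.46799971 0.00333735 0.17014209] [0.72511813 0.10283078 0.20010241]
ledge z 0.15977120757552288
onion [nan nan nan]
j1 [0.502 0.172 0.054]
j2 [nan nan nan]
```

```bash
cat >> h.py <<'E'
a=np.radians(-10.2); X=np.array([np.cos(a),np.sin(a)]); Y=np.array([-X[1],X[0]]); O=np.array([.5630,.0001])-.008*X
def cad(p): return np.stack([(p[...,:2]-O)@X,(p[...,:2]-O)@Y,p[...,2]],-1)
E
python3 - <<'E'
from h import *
print(O)
for n in("side","top"):
    d=np.load(n+"0.npz"); P=cad(pts(d)); C=d["color"].astype(int)
    m=(P[...,0]>-.15)&(P[...,0]<-.012)&(abs(P[...,1])<.072)&(P[...,2]>.168)&(P[...,2]<.225)
    Q=P[m]; print(n,m.sum(),Q.min(0).round(4),Q.max(0).round(4))
    t=Q[Q[:,2]>.212]; print("top part",len(t),t.mean(0) if len(t) else 0)
    b=Q[(Q[:,2]>.18)&(Q[:,2]<.2)]; print("mid",b.min(0),b.max(0), cv2.minEnclosingCircle((Q[:,:2]*1000).astype(np.float32)))
    f=(P[...,0]>.02)&(P[...,0]<.11)&(abs(P[...,1])<.06)&(P[...,2]>.1)&(P[...,2]<.25)
    A=np.c_[P[f][:,:2],np.ones(f.sum())]; print("flap plane",np.linalg.lstsq(A,P[f][:,2],rcond=None)[0])
E
```

```text
[0.55512644 0.00151668]
side 420 [-0.1083 -0.0263  0.1748] [-0.0537  0.0288  0.2198]
top part 18 [-0.08705392  0.00029262  0.21493701]
mid [-0.10834754 -0.02626094  0.18012495] [-0.05373539  0.02880862  0.19999744] ((-79.83589172363281, 1.6294387578964233), 29.401084899902344)
flap plane [ 0.32222917 -0.000783    0.15660269]
top 318 [-0.1173 -0.0262  0.1684] [-0.0127  0.0648  0.2191]
top part 6 [-9.33938100e-02 -3.07537549e-05  2.15103944e-01]
mid [-0.11209142 -0.02494526  0.18026967] [-0.05704612  0.03057074  0.19987834] ((-64.98477935791016, 29.275217056274414), 63.22187042236328)
flap plane [0.32540149 0.00074265 0.15542136]
```

Call:
{"api": "move_arm", "payload": {
  "commands": [
    [[0,0,-0.04,0,0,0],[0,0,-0.06,0,0,0],[-0.438,-0.368,-0.06,0,0,80],[-0.438,-0.368,-0.06,0,0,80],[-0.438,-0.368,-0.06,0,0,80],[-0.438,-0.368,-0.06,0,0,80],[-0.438,-0.368,-0.06,0,0,80],[-0.438,-0.368,-0.06,0,0,80]]
  ],
  "grip": 0.0854
}}

```text
time: 0.77
tcp_pos: [0.3146, 0.2969, 0.3021]
orientation: [-0.0, 0.527, 0.85, -0.0]
ft_force: [1.4, -0.2, 1.1]
gripper_width: 0.0854
grip_force: 0.0
```

```bash
cat >> h.py <<'E'
def rel(o,t,yaw=-10.2,show=True):
    "shift/turn in tool axes to reach caddy-frame TCP t=(x,y,z)"
    from scipy.spatial.transform import Rotation as R
    R0=R.from_quat(np.roll(o["orientation"],-1)); w=np.r_[O+t[0]*X+t[1]*Y,t[2]]
    c,s=np.cos(np.radians(yaw)),np.sin(np.radians(yaw))
    Rt=R.from_matrix(np.array([[-s,c,0],[c,s,0],[0,0,-1]]))
    print("t",o["time"],"caddy tcp",cad(o["tcp_pos"]).round(4),"shift",R0.inv().apply(w-o["tcp_pos"]).round(4),"turn",(R0.inv()*Rt).as_rotvec(degrees=True).round(2),"F",o["ft_force"].round(2),o["gripper_width"])
E
python3 - <<'E'
from h import *
from plant import manip
rel(manip.observe(),(-.083,.002,.30))
E
```

```text
t 0.7667 caddy tcp [-0.2891  0.2482  0.3021] shift [-0.3205  0.0184  0.0021] turn [-1.000e-02  1.000e-02  3.665e+01] F [ 1.37 -0.2   1.07] 0.08538070502927632
```

Call:
{"api": "move_arm", "payload": {
  "commands": [
    [[-0.3205,0.0184,0.002,0,0,36.65],[-0.3205,0.0184,0.002,0,0,36.65],[-0.3205,0.0184,0.002,0,0,36.65],[-0.3205,0.0184,0.002,0,0,36.65],[-0.3205,0.0184,0.002,0,0,36.65],[-0.3205,0.0184,0.002,0,0,36.65],[-0.3205,0.0184,0.002,0,0,36.65],[-0.3205,0.0184,0.002,0,0,36.65]]
  ]
}}

```text
time: 1.43
tcp_pos: [0.4762, 0.0177, 0.3]
orientation: [0.0, 0.766, 0.643, -0.0]
ft_force: [0.7, 0.4, 0.6]
gripper_width: 0.0855
grip_force: 0.0
```

Run:
```python
from h import *
from plant import manip
rel(manip.observe(),(-.083,.002,.30))
```

```text
t 1.4333 caddy tcp [-0.0805  0.002   0.3   ] shift [ 0.     -0.0025 -0.    ] turn [0.02 0.04 0.16] F [0.68 0.4  0.6 ] 0.08550763505911851
```

Call:
{"api": "move_arm", "payload": {
  "commands": [
    [[0,-0.0025,0.03,0,0,0],[0,-0.0025,0.055,0,0,0],[0,-0.0025,0.055,0,0,0],[0,-0.0025,0.055,0,0,0]]
  ]
}}

```text
time: 1.77
tcp_pos: [0.4714, 0.0213, 0.2444]
orientation: [-0.001, 0.766, 0.643, -0.001]
ft_force: [0.3, 0.3, 0.3]
gripper_width: 0.0851
grip_force: 0.0
```

Run:
```python
from h import *
from plant import manip
rel(manip.observe(),(-.083,.002,.177))
ims=[]
for n,(u,v) in (("side",(300,215)),("top",(335,210))):
    d=manip.get_image(n); np.savez(n+"1.npz",**d)
    ims.append(cv2.resize(d["color"][v-60:v+60,u-60:u+60,::-1],(390,390),interpolation=cv2.INTER_CUBIC))
    P=cad(pts(d)); C=d["color"].astype(int)
    m=(P[...,0]>-.17)&(P[...,0]<-.0)&(abs(P[...,1])<.03)&(P[...,2]>.226)&(P[...,2]<.275)
    print(n,m.sum(),P[m].min(0),P[m].max(0))
    for lo in np.arange(.226,.27,.004):
        k=m&(P[...,2]>lo)&(P[...,2]<lo+.004)
        if k.sum(): print(round(lo,3),k.sum(),P[k].min(0).round(3),P[k].max(0).round(3))
cv2.imwrite("pics/close1.png",np.hstack(ims))
```

```text
t 1.7667 caddy tcp [-0.086   0.0047  0.2444] shift [-0.0027  0.0032  0.0674] turn [-0.22  0.01  0.29] F [0.27 0.32 0.33] 0.08513028790693651
side 107 [-0.14140818 -0.00779064  0.24891028] [-0.028587    0.0136076   0.27483819]
0.246 3 [-0.128 -0.005  0.249] [-0.036  0.002  0.25 ]
0.25 13 [-0.131 -0.008  0.25 ] [-0.032  0.011  0.254]
0.254 13 [-0.14  -0.008  0.255] [-0.03   0.014  0.258]
0.258 18 [-0.135 -0.008  0.258] [-0.029  0.013  0.262]
0.262 22 [-0.141 -0.007  0.262] [-0.029  0.012  0.266]
0.266 15 [-0.141 -0.008  0.266] [-0.03   0.011  0.27 ]
0.27 19 [-0.141 -0.008  0.27 ] [-0.029  0.007  0.274]
top 4 [-0.13634139 -0.00780212  0.25176335] [-0.13152014 -0.00668351  0.26868481]
0.25 1 [-0.132 -0.007  0.252] [-0.132 -0.007  0.252]
0.254 1 [-0.136 -0.007  0.258] [-0.136 -0.007  0.258]
0.262 1 [-0.135 -0.007  0.264] [-0.135 -0.007  0.264]
0.266 1 [-0.133 -0.008  0.269] [-0.133 -0.008  0.269]
```

View pics/close1.png

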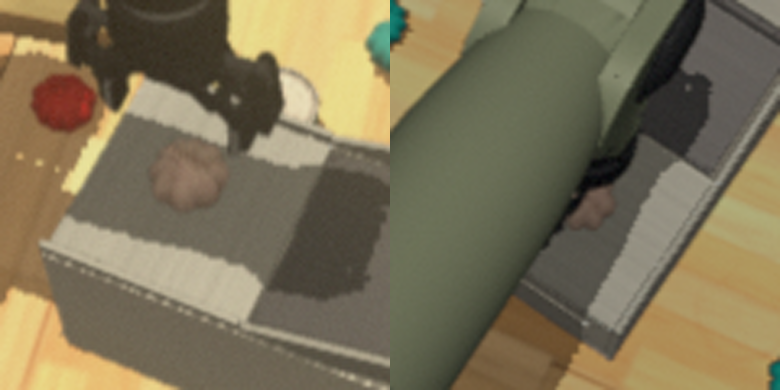

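The fingers stand in line fore and aft of the bulb: in the left crop the bulb is at (188,175) and the finger tips at about (112,105) and (240,145). The depth data put the open tips about 2–4 mm above the TCP, so I will descend to TCP z = 0.167.

Run:
```python
from h import *
from plant import manip
rel(manip.observe(),(-.083,.002,.167))
```

```text
t 1.8667 caddy tcp [-0.0842  0.0052  0.2465] shift [-0.0032  0.0011  0.0795] turn [ 0.07 -0.    0.34] F [-0.12  0.5   0.32] 0.08539135278183503
```

Call:
{"api": "move_arm", "payload": {
  "commands": [
    [[-0.003,0.001,0.0,0,0,0.3],[-0.003,0.001,0.015,0,0,0.3],[-0.003,0.001,0.03,0,0,0.3],[-0.003,0.001,0.045,0,0,0.3],[-0.003,0.001,0.06,0,0,0.3],[-0.003,0.001,0.072,0,0,0.3],[-0.003,0.001,0.079,0,0,0.3],[-0.003,0.001,0.079,0,0,0.3]]
  ]
}}

```text
time: 2.53
tcp_pos: [0.4729, 0.0184, 0.166]
orientation: [-0.0, 0.767, 0.642, -0.0]
ft_force: [-1.0, 0.1, 0.3]
gripper_width: 0.0854
grip_force: 0.0
```

Run:
```python
from h import *
from plant import manip
d=manip.get_image("side"); u,v=300,215
cv2.imwrite("pics/close2.png",cv2.resize(d["color"][v-60:v+60,u-60:u+80,::-1],(560,480),interpolation=cv2.INTER_CUBIC))
rel(manip.observe(),(-.083,.002,.167))
```

```text
t 2.5833 caddy tcp [-0.0835  0.002   0.1667] shift [-0.      0.0005 -0.0003] turn [0.01 0.   0.03] F [-0.5   0.37  0.18] 0.0854889024768181
```

View pics/close2.png

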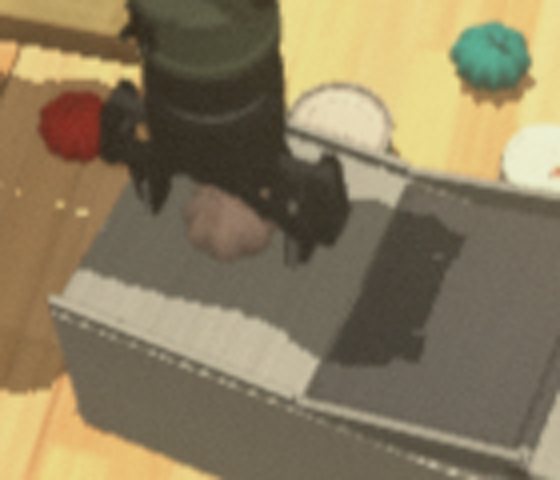

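The bulb, at (228,222), sits between the two fingers, whose tips are at (155,200) and (300,250), and nothing is touching. Now I push along the caddy's +x.

Call:
{"api": "move_arm", "payload": {
  "commands": [
    [[0,0.004,0,0,0,0],[0,0.008,0,0,0,0],[0,0.012,0,0,0,0],[0,0.016,0,0,0,0],[0,0.02,0,0,0,0],[0,0.025,0,0,0,0],[0,0.03,0,0,0,0],[0,0.035,0,0,0,0]]
  ]
}}

```text
time: 3.25
tcp_pos: [0.508, 0.0119, 0.1662]
orientation: [-0.0, 0.767, 0.641, -0.0]
ft_force: [-0.7, -0.7, 0.4]
gripper_width: 0.0853
grip_force: 0.3
```

Call:
{"api": "move_arm", "payload": {
  "commands": [
    [[0,0.005,0,0,0,0],[0,0.01,0,0,0,0],[0,0.015,0,0,0,0],[0,0.02,0,0,0,0],[0,0.025,0,0,0,0],[0,0.03,0,0,0,0],[0,0.033,0,0,0,0],[0,0.035,0,0,0,0]]
  ]
}}

```text
time: 3.92
tcp_pos: [0.5425, 0.0057, 0.1662]
orientation: [-0.0, 0.767, 0.641, 0.0]
ft_force: [-0.7, -0.4, 0.7]
gripper_width: 0.0856
grip_force: 0.3
```

Run:
```python
from h import *
from plant import manip
d=manip.get_image("side"); u,v=330,215
cv2.imwrite("pics/close3.png",cv2.resize(d["color"][v-60:v+60,u-60:u+80,::-1],(560,480),interpolation=cv2.INTER_CUBIC))
rel(manip.observe(),(.057,.002,.167))
```

```text
t 3.9667 caddy tcp [-0.013   0.0019  0.1663] shift [ 0.0001  0.07   -0.0007] turn [ 0.03 -0.    0.  ] F [ 1.13 -0.76  0.46] 0.08558848360076356
```

View pics/close3.png

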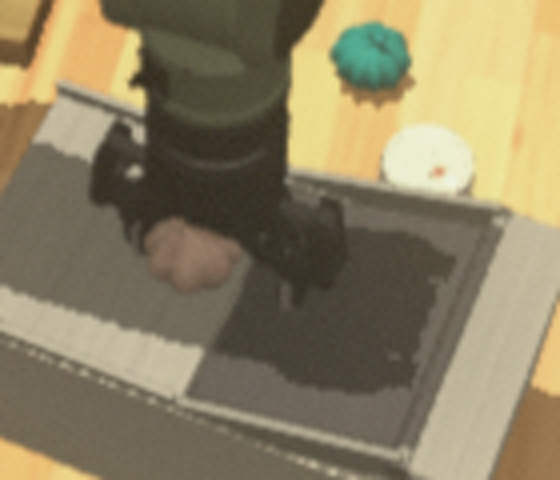

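The bulb, at (192,255), is moving ahead of the rear finger. The front finger, at (295,285), has reached the flap. I keep going.

Call:
{"api": "move_arm", "payload": {
  "commands": [
    [[0,0.005,0,0,0,0],[0,0.01,0,0,0,0],[0,0.015,0,0,0,0],[0,0.02,0,0,0,0],[0,0.025,0,0,0,0],[0,0.03,0,0,0,0],[0,0.035,0,0,0,0],[0,0.04,0,0,0,0]]
  ]
}}

```text
time: 4.63
tcp_pos: [0.5818, -0.0014, 0.1662]
orientation: [-0.0, 0.767, 0.641, -0.0]
ft_force: [-0.9, 1.0, 0.1]
gripper_width: 0.0854
grip_force: 0.0
```

Call:
{"api": "move_arm", "payload": {
  "commands": [
    [[0,0.005,0,0,0,0],[0,0.01,0,0,0,0],[0,0.015,0,0,0,0],[0,0.02,0,0,0,0],[0,0.024,0,0,0,0],[0,0.028,0,0,0,0],[0,0.03,0,0,0,0],[0,0.03,0,0,0,0]]
  ]
}}

```text
time: 5.3
tcp_pos: [0.6094, -0.0063, 0.1652]
orientation: [-0.002, 0.767, 0.642, -0.001]
ft_force: [-6.8, 1.5, 1.6]
gripper_width: 0.0849
grip_force: 3.2
```

Run:
```python
from h import *
from plant import manip
d=manip.get_image("side"); u,v=340,215
cv2.imwrite("pics/close4.png",cv2.resize(d["color"][v-60:v+60,u-60:u+80,::-1],(560,480),interpolation=cv2.INTER_CUBIC))
rel(manip.observe(),(.057,.002,.167))
```

```text
t 5.35 caddy tcp [0.0547 0.0019 0.1653] shift [ 0.0001  0.0023 -0.0017] turn [-0.24  0.01  0.01] F [-7.9   1.09  1.72] 0.08529835627480138
```

View pics/close4.png

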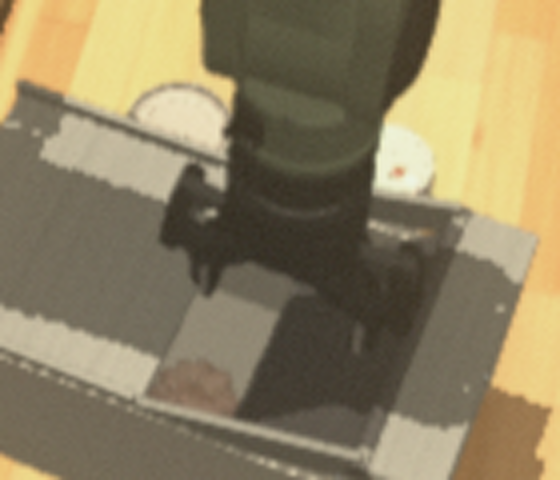

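The flap is open, with the front finger at (360,345) holding it. The bulb, at (195,388), is no longer between the fingers and appears to be down inside. I check its height.

Run:
```python
from h import *
from plant import manip
d=manip.get_image("side"); P=cad(pts(d)); print(P[248:256:3,322:338:4].round(3).tolist())
C=d["color"].astype(int); m=(C[...,0]-C[...,2]>30)&(P[...,0]>-.15)&(P[...,0]<.17)&(abs(P[...,1])<.08)&(P[...,2]<.15)
print(m.sum(),P[m].min(0),P[m].max(0),np.median(P[m],0))
f=P[235:245,350:362].reshape(-1,3); print("flap",f.mean(0)); rel(manip.observe(),(.057,.002,.167))
```

```text
[[[-0.013, -0.009, 0.049], [-0.002, -0.009, 0.06], [0.005, 0.001, 0.047], [0.015, 0.005, 0.046]], [[-0.01, -0.015, 0.047], [0.002, -0.016, 0.059], [0.01, -0.009, 0.052], [0.018, -0.002, 0.045]], [[-0.006, -0.024, 0.048], [0.004, -0.022, 0.055], [0.013, -0.017, 0.053], [0.022, -0.011, 0.048]]]
351 [-0.02896588 -0.02689503  0.00093283] [0.16514514 0.07376832 0.06715183] [ 0.0107347  -0.00951642  0.04271211]
flap [0.06632023 0.01176247 0.12335345]
t 5.4 caddy tcp [0.0547 0.0019 0.1654] shift [ 0.0001  0.0023 -0.0016] turn [-0.24  0.01  0.01] F [-7.    1.38  1.61] 0.0853222724907779
```

The bulb is on the caddy floor, its top below 0.07 m, and the flap is held open at about 0.56 rad. I withdraw the fingers.

Call:
{"api": "move_arm", "payload": {
  "commands": [
    [[0,-0.005,-0.005,0,0,0],[0,-0.01,-0.015,0,0,0],[0,-0.015,-0.03,0,0,0],[0,-0.02,-0.045,0,0,0],[0,-0.025,-0.065,0,0,0],[0,-0.03,-0.09,0,0,0],[0,-0.03,-0.12,0,0,0],[0,-0.03,-0.14,0,0,0]]
  ]
}}

```text
time: 6.07
tcp_pos: [0.5831, -0.0016, 0.3109]
orientation: [0.003, 0.767, 0.641, 0.002]
ft_force: [-0.1, 0.2, 0.2]
gripper_width: 0.0856
grip_force: 0.0
```

Call:
{"api": "move_arm", "payload": {
  "commands": [
    [[0,-0.02,-0.01,0,0,0],[0,-0.05,-0.02,0,0,0],[0,-0.08,-0.02,0,0,0],[0,-0.1,-0.02,0,0,0],[0,-0.1,-0.02,0,0,0],[0,-0.1,-0.02,0,0,0],[0,-0.1,-0.02,0,0,0],[0,-0.1,-0.02,0,0,0]]
  ]
}}

```text
time: 6.73
tcp_pos: [0.4844, 0.0161, 0.3268]
orientation: [0.001, 0.767, 0.641, 0.001]
ft_force: [0.2, 0.8, 0.1]
gripper_width: 0.0851
grip_force: 0.0
```

Run:
```python
from h import *
from plant import manip
d=manip.get_image("side"); P=cad(pts(d)); u,v=340,230
cv2.imwrite("pics/end.png",d["color"][:,:,::-1])
f=(P[...,0]>.02)&(P[...,0]<.11)&(abs(P[...,1])<.06)&(P[...,2]>.1)&(P[...,2]<.21)
A=np.c_[P[f][:,:2],np.ones(f.sum())]; print("flap plane",f.sum(),np.linalg.lstsq(A,P[f][:,2],rcond=None)[0])
rel(manip.observe(),(.057,.002,.167))
```

```text
flap plane 1740 [ 0.32474453 -0.00034025  0.15636711]
t 6.7833 caddy tcp [-0.0725  0.0018  0.3265] shift [0.0002 0.1293 0.1596] turn [ 0.07  0.   -0.01] F [-0.06 -0.2  -0.32] 0.08485627727855924
```

View pics/end.png

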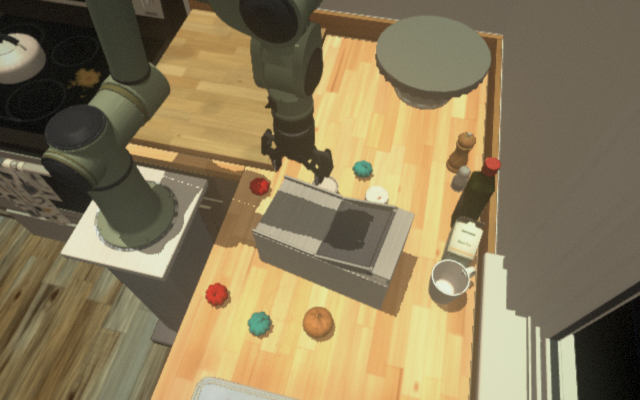

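The flap, at (355,235), is shut with the same plane as at the start. The ledge is empty, the jar, tin and onion are where they were, and the gripper is clear of everything.

```bash
python3 -c "
from plant import manip
print(manip.job_done())"
```

```text
the job is handed in; nothing more can be done
None
```

The bulb is on the caddy floor, the flap has sprung shut, the jar, tin and onion look undisturbed, and the job is handed in after about 7 s; no verdict came back.

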